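# Take the large wrench off the tool board and lay it in the cradle

### The arm

A 6-joint arm with a two-finger parallel gripper is mounted at the origin on a cart in front of the work surface, level with it; the furniture and walls round the work are solid. World frame = base frame: x ahead of the robot, y to its left, z up, the work surface at z = 0. Lengths are in m, angles in rad, forces in N, time in s.
With the tool pointing down it reaches from about 0.4 to 0.825 m from the base axis. Payload 7 kg.
Tool frame: the origin (TCP) lies midway between the tips of the shut fingers; the grasp point (between the pads) lies 19 mm behind it; z points along the fingers, x is the direction in which the jaws open and shut, and the axes are right-handed (so a half turn about z gives the same grasp; the last joint's range is limited). The gripper opens to 88 mm and grips with 3 to 60 N. Pads are 19 mm wide; open, the fingers measure 130 mm over their backs; the gripper's body (78 mm by 193 mm) begins 47 mm behind the grasp point.
Start: joints at [1.588, 0.359, 0.012, 0, -1.224, -0.288], TCP at [0.181, 0.65, 0.227] pointing down, gripper open.
Joint ranges: [-3.07, 3.07], [-1.43, 2.12], [-1.02, 1.25], [-3.03, 1.67], [-3.05, -0], [-3.03, 3.03]. Speed limits (rad/s): [2.39, 2.39, 3.01, 3.14, 3.14, 3.14].

### API

Orientations are given as a rotation vector (axis times angle).
In Python, from bench import manip gives the robot as it stands.
- The arm moves only by the shell command python3 -m inch 'ROWS' [FORCE]. ROWS is JSON, a list of rows, each a list of 3 entries, a list of its own where there are three numbers: the opening, from 0 (shut) to 1 (fully open), then the shift along the tool's x, y, z in units of 50 mm (1.0 is 50 mm), then the turn about the tool's z in units of 6 degrees (1.0 is 6 degrees). In form: [[hand, [dx, dy, dz], roll], ...]. A call has 1 to 5 rows; each row shifts and turns the commanded pose from where the row before left it, along the tool's axes as they then stand; what a row does not reach is not made up. A row lasts 1/8 s, in which the tool goes at most 62.5 mm and 10.7 degrees, less where a joint would pass 70% of its speed; a pose out of reach is approached as far as the arm can. A call is refused whole if a number of a shift passes 1 or a number of a turn 1, either way. A call with a gripper value outside its range is refused whole. The fingers move at their own pace and stop on an object; FORCE is the grip in N (left out, the last holds). Time passes only in rows, so rows that do not move let the fingers close. It gives the time, the measured TCP pose, the force and the opening at its end, in the units of the state.
- manip.read_state(): the state, without advancing time (a new reading comes with each control period).
- manip.read_camera(name): name is "scene" or "side" or "wrist"; returns a dict with "color" (480x640x3 uint8, blue, green, red), "mtx" (3x3 intrinsics, pixels), "dist_coeffs" ([k1, k2, p1, p2, k3] as OpenCV has them; the pictures are not rectified), "R" (3x3) and "t" (3): a world point X has camera coordinates R X + t. Camera axes: x right, y down, z forward; pixel columns grow to the right and rows downward; lengths in m; the calibration is good to about 2 mm. A picture is of the moment at which its call begins. There is no depth.
- manip.sign_off(): hands the job in, once; it reports no verdict.
The state is a dict: "time_s": time; "joint_positions": joint angles; "joint_vel": joint speeds; "tau": joint torques, N m; "ee_pos": TCP position; "orientation": TCP orientation; "wrist_force": force on the tool from outside, world axes, zero at the start; "ft_torque": the same for the moment, N m; "opening": opening from 0.0 (shut) to 1.0 (fully open).
Only numpy, scipy, OpenCV 4.12 (cv2) and the standard library are available. Lean on these libraries where they do the work, as an engineer would, in place of code of your own. Each camera call takes 0.05 s, during which the arm holds its last target. There are 200 camera calls.

### The job

Two ring-and-open-end wrenches hang by their ring ends on the pegs of the leaning tool board. Lift the larger one off its peg and set it down, without dropping it, lying flat in both notches of the metal cradle on the bench, either way round, then let go. Leave the small wrench hanging, and leave the cup, the mug of glass tubes and the crucible where they stand.

Things in the scene. Friction and masses are not known exactly. Their poses are not given: they have to be found in the camera images.
- tool_board: Fixed plywood board 220 mm wide (y), 215 mm long, sloping up at 35 degrees along its +x, face up and towards the robot. Origin on the bench under its middle, z vertical, only yaw varies. Two cross strips 27 and 94 mm down the slope from the pegs, each 8 mm wide and 8 mm high, hold the wrenches 8 mm off the panel, so between the strips fingertips have 8 mm of room under a wrench.
- peg_left (a point): Foot of the left steel peg on the board's face (board frame x 59, y +55, z 133 mm), axes as the board. The peg is straight, 5 mm thick and 26 mm long and points along (-0.42, 0, 0.91) of these axes, 10 degrees more upward than the face's normal: a wrench comes off along that direction.
- peg_right (a point): Foot of the right peg, the same but at y = -55 mm.
- large_wrench: The larger wrench, bare metal, 168 mm long, 8 mm thick, 0.16 kg, hanging on either peg. Origin: centre of the ring's hole (13 mm) on the side facing the board; x from open jaw to ring (up the slope), z out of the upper face, y across. Shank 16 mm wide, x = -104 to -24 mm (necks at most 18 mm wide beyond it); ring head 28 mm wide, x from -15; jaw head 34 mm wide, x to -119 mm. Mass centre x = -72 mm.
- large_wrench_mid (a point): Middle of the large wrench's shank, half-way through its thickness, 67 mm from the ring's centre towards the jaw; a good place to grip. Axes as the wrench.
- small_wrench: The smaller wrench, bare metal, 110 mm long, 6 mm thick, hanging on the other peg; origin and axes as for the large one (ring hole about 7 mm wide). Must stay there.
- cradle: Fixed metal cradle: base plate 110 x 56 x 8 mm with two steel posts, 8 mm thick, at x = -38 and +38 mm, each notched from the top. Origin on the bench under its middle, z up, x along the line through both notches: the wrench lies along x. Notch floors 35 mm above the bench, 24 mm wide; cheeks flare up to 50 mm. Between the posts 68 mm are free for fingers, down to the base plate.
- cradle_seat (a point): Middle of the line between the two notch floors, 35 mm above the bench, axes as the cradle. The wrench lies right when its shank rests in both notches with both heads outside the posts: its mid point is then 4 mm above this point; it has about 10 mm of play lengthwise.
- cup: Bystander: empty round cup, 60 mm wide, 101 mm high; origin at its foot.
- tube_mug: Bystander: small steel mug holding glass tubes, 71 x 105 mm, 138 mm high; origin at its foot.
- melting_pot: Bystander: small pale round crucible, 50 mm wide, 42 mm high; origin at its foot.

How it is judged:
By the outcome, as a careful person would: the job done as asked, in the order asked, and still so for the second after the job is handed in, with the robot touching nothing.
It also fails if it takes over 38 s, if anything falls off the work surface, if the arm or the gripper's body presses on something with over 40 N, if the wrist force passes 120 N, or if a joint passes its speed limit or range.

## Working session

There is one attempt and no reset: what is moved stays moved. The work goes in short steps, Python scripts to look and compute and a shell command to move; the robot and the scene stay as the last step left them, time stands still between calls to the robot, and variables do not carry over. Pictures are saved under pics/ and viewed, about 8 in all and at most 12, crops included, and the job is handed in when it is done.

```bash
ls; mkdir -p pics; python3 - <<'E'
from bench import manip
import cv2,json
s=manip.read_state()
for k,v in s.items(): print(k,v)
for n in ["scene","side","wrist"]:
    c=manip.read_camera(n); cv2.imwrite(f"pics/{n}0.png",c["color"])
    print(n,c["mtx"],c["dist_coeffs"],c["R"],c["t"])
E
```

```text
pics
time_s 0.0
joint_positions [ 1.58810915e+00  3.59371932e-01  1.10661984e-02 -3.69560287e-04
 -1.22411487e+00 -2.88115742e-01]
joint_vel [ 1.12773052e-03 -2.16051372e-05  1.05015264e-03  1.34850227e-03
  1.38734343e-03  1.05490115e-03]
tau [ 2.31246820e-03 -5.82719815e+01  2.93048894e+01  6.99687839e+00
  6.92914036e-03 -1.57630489e-04]
ee_pos [0.18044425 0.64991942 0.22563207]
orientation [ 1.90033248e+00 -2.50010880e+00  1.73414361e-03]
wrist_force [-0.72138123  0.56757836  0.09881644]
ft_torque [-0.05590844 -0.00200989 -0.04104906]
opening 1.0020131357064286
scene [[535.11535513   0.         315.88914297]
 [  0.         535.11535513 240.94699832]
 [  0.           0.           1.        ]] [0.00606046 0.         0.         0.         0.        ] [[-0.83267011 -0.5533701   0.02102427]
 [-0.3865982   0.55370298 -0.73753294]
 [ 0.39648748 -0.62224958 -0.67498381]] [0.49068139 0.30565121 0.82822967]
side [[589.83523618   0.         309.1122073 ]
 [  0.         589.83523618 238.72003293]
 [  0.           0.           1.        ]] [0.05300381 0.         0.         0.         0.        ] [[ 0.85640812 -0.51629666 -0.00169935]
 [-0.34264212 -0.56589002 -0.7499099 ]
 [ 0.38621433  0.6428112  -0.66153779]] [-0.49958259  0.27382189  0.96434385]
wrist [[372.8872938    0.         315.64199331]
 [  0.         372.8872938  243.62518144]
 [  0.           0.           1.        ]] [0.00480167 0.         0.         0.         0.        ] [[-0.26710095 -0.96366576  0.00232179]
 [-0.92359804  0.25668137  0.28474786]
 [-0.27499772  0.07391202 -0.95859964]] [ 0.67411918 -0.03654126  0.39303975]
```

View pics/scene0.png

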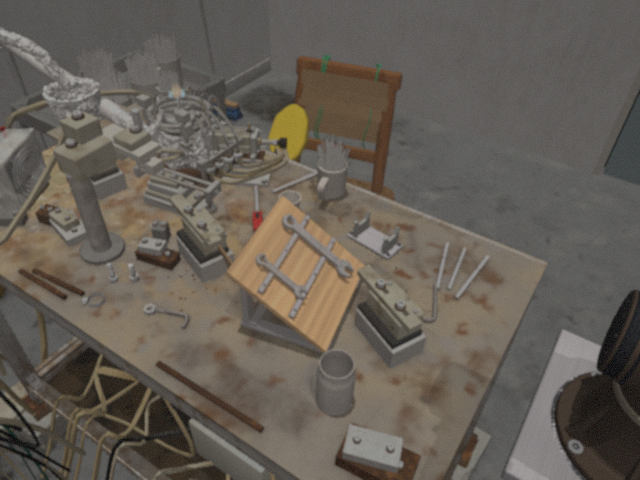

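View pics/side0.png

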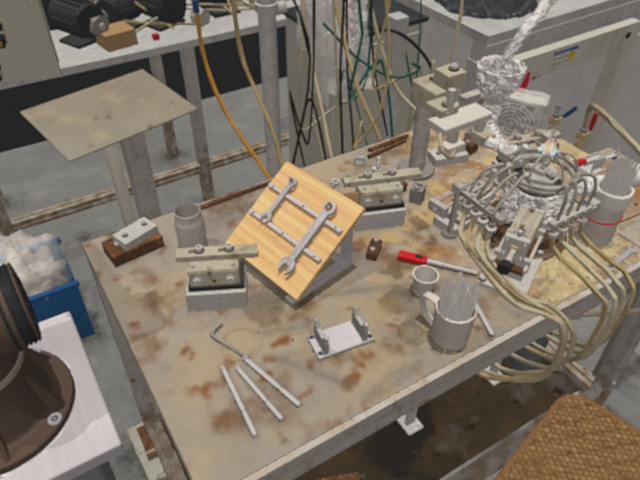

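Large wrench: scene ring ≈(292,222), jaw ≈(345,268); side ring ≈(328,208), jaw ≈(288,268). The cradle is at about (373,237) in scene and (340,335) in side. I'll zoom in next.

```bash
python3 - <<'E'
import cv2
for n,(x,y) in dict(scene=(222,190),side=(222,160)).items():
    w,h=(190,142) if n=="scene" else (200,200)
    k=4 if n=="scene" else 3
    im=cv2.imread(f"pics/{n}0.png")[y:y+h,x:x+w]
    im=cv2.resize(im,None,fx=k,fy=k,interpolation=cv2.INTER_CUBIC)
    for i in range(0,w,20): cv2.putText(im,str(x+i),(i*k,10),0,.35,(0,0,255),1); cv2.line(im,(i*k,12),(i*k,20),(0,0,255))
    for i in range(0,h,20): cv2.putText(im,str(y+i),(0,i*k+4),0,.35,(0,0,255),1); cv2.line(im,(24,i*k),(32,i*k),(0,0,255))
    cv2.imwrite(f"pics/{n}_z.png",im)
E
```

```text
(no output)
```

View pics/scene_z.png

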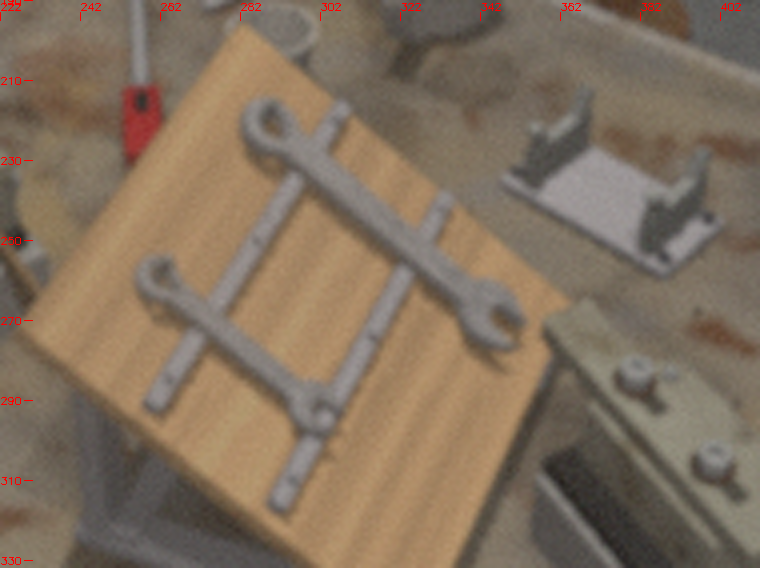

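View pics/side_z.png

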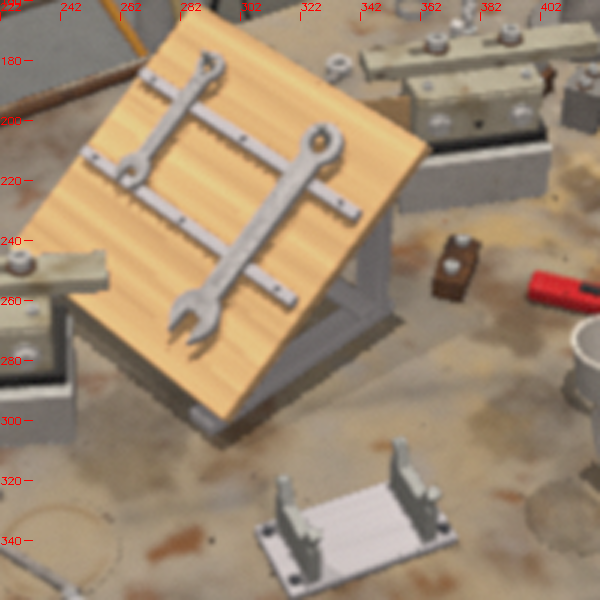

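The large wrench hangs on the right peg (y −55). Ring hole: scene ≈(289.5,220.5), side ≈(328.7,207). Next I triangulate the features.

```bash
cat > h.py <<'E'
import numpy as np,cv2
from scipy.spatial.transform import Rotation as Ro
def ray(c,p):
    n=cv2.undistortPoints(np.array([[p]],float),c["mtx"],c["dist_coeffs"])[0,0]
    d=c["R"].T@np.array([*n,1]); return -c["R"].T@c["t"],d/np.linalg.norm(d)
def onplane(c,p,z): o,d=ray(c,p); return o+d*(z-o[2])/d[2]
def tri(rays):
    A=sum(np.eye(3)-np.outer(d,d) for o,d in rays);b=sum((np.eye(3)-np.outer(d,d))@o for o,d in rays)
    X=np.linalg.solve(A,b); return X,max(np.linalg.norm((np.eye(3)-np.outer(d,d))@(X-o)) for o,d in rays)
def proj(c,X): return cv2.projectPoints(np.array(X,float).reshape(-1,3),cv2.Rodrigues(c["R"])[0],c["t"],c["mtx"],c["dist_coeffs"])[0][:,0]
E
python3 - <<'E'
from bench import manip
from h import *
np.set_printoptions(precision=4,suppress=True)
S,D=manip.read_camera("scene"),manip.read_camera("side")
P=dict(ring=((270,122),(320,141)),jaw=((490,315),(197,308)),TR=((240,25),(428,148)),us_r=((342,105),(355,213)),us_l=((155,403),(148,75)),ls_r=((448,200),(292,300)),ls_l=((280,505),(90,155)),
sring=((160,272),(207,65)),
far_b=((540,125),(432,490)),far_a=((585,90),(400,440)),near_b=((650,190),(315,535)),near_a=((705,150),(285,480)))
X={}
for k,(a,b) in P.items():
    X[k],e=tri([ray(S,(222+a[0]/4,190+a[1]/4)),ray(D,(222+b[0]/3,160+b[1]/3))]); print(k,X[k],round(e*1000,2))
w=X["ring"]-X["jaw"];print("wr len",np.linalg.norm(w),"yaw",np.degrees(np.arctan2(w[1],w[0])),"pitch",np.degrees(np.arcsin(w[2]/np.linalg.norm(w))))
for a,b in (("us_l","us_r"),("ls_l","ls_r"),("ls_r","us_r"),("ls_l","us_l"),("near_a","far_a"),("near_b","far_b")):
    v=X[b]-X[a];print(a,b,np.linalg.norm(v),v,np.degrees(np.arctan2(v[1],v[0])))
for n,p in dict(l=(500,180),b=(660,275),r=(722,222)).items(): print("S base",n,onplane(S,(222+p[0]/4,190+p[1]/4),.008))
for n,p in dict(l=(257,535),b=(297,594),r=(457,538)).items(): print("D base",n,onplane(D,(222+p[0]/3,160+p[1]/3),.008))
print(sum(X[k] for k in ("far_a","far_b","near_a","near_b"))/4)
print("tcp px",proj(S,manip.read_state()["ee_pos"]),proj(D,manip.read_state()["ee_pos"]))
E
```

```text
ring [0.6384 0.0172 0.1422] 0.94
jaw [ 0.5314 -0.0047  0.0636] 1.7
TR [ 0.6893 -0.0288  0.1465] 0.55
us_r [ 0.6328 -0.033   0.1209] 0.76
us_l [0.5916 0.1654 0.1178] 0.44
ls_r [ 0.579  -0.0442  0.0805] 0.27
ls_l [0.5377 0.1534 0.0778] 0.55
sring [0.6175 0.1245 0.1437] 1.66
far_b [ 0.5986 -0.177   0.0236] 2.25
far_a [ 0.5742 -0.1685  0.0695] 2.37
near_b [ 0.5236 -0.1671  0.0205] 4.31
near_a [ 0.5004 -0.1604  0.0706] 2.33
wr len 0.13461897556174926 yaw 11.542357149406085 pitch 35.748734162219044
us_l us_r 0.20261271830117206 [ 0.0411 -0.1984  0.0031] -78.28056700277824
ls_l ls_r 0.2018534480968868 [ 0.0413 -0.1976  0.0027] -78.19037449925855
ls_r us_r 0.06822549952563715 [0.0538 0.0112 0.0405] 11.79047156893284
ls_l us_l 0.06824592238346557 [0.0539 0.012  0.04  ] 12.571562267879077
near_a far_a 0.07422147969905357 [ 0.0738 -0.0081 -0.0011] -6.262202983783413
near_b far_b 0.07570213193732539 [ 0.075  -0.0099  0.003 ] -7.511266355609257
S base l [ 0.604  -0.1428  0.008 ]
S base b [ 0.4985 -0.1272  0.008 ]
S base r [ 0.4905 -0.1815  0.008 ]
D base l [ 0.4948 -0.1419  0.008 ]
D base b [ 0.4924 -0.1909  0.008 ]
D base r [ 0.5957 -0.2054  0.008 ]
[ 0.5492 -0.1682  0.046 ]
tcp px [[292.7497 917.5683]] [[-4.8142 88.6665]]
```

```bash
cat >> h.py <<'E'
def delta(s,target,xyaw):
    """shift in tool axes (50 mm units, current tool axes) and roll (6 deg units) to bring tool x to world yaw xyaw deg (mod 180)"""
    R=Ro.from_rotvec(s["orientation"]).as_matrix(); d=R.T@(np.array(target)-s["ee_pos"])/.05
    cur=np.degrees(np.arctan2(R[1,0],R[0,0])); a=(xyaw-cur+90)%180-90
    return d,-a/6,cur
E
python3 - <<'E'
from bench import manip
from h import *
np.set_printoptions(precision=4,suppress=True)
S,D=manip.read_camera("scene"),manip.read_camera("side")
P=dict(fp=((540,125),(400,440)),fm=((585,90),(432,490)),np_=((650,190),(285,480)),nm=((705,150),(315,535)))
X={}
for k,(a,b) in P.items():
    X[k],e=tri([ray(S,(222+a[0]/4,190+a[1]/4)),ray(D,(222+b[0]/3,160+b[1]/3))]); print(k,X[k],round(e*1000,2))
f,n=(X["fp"]+X["fm"])/2,(X["np_"]+X["nm"])/2; v=f-n
print("centre",(f+n)/2,np.linalg.norm(v),np.degrees(np.arctan2(v[1],v[0])))
print("S b z0",onplane(S,(222+660/4,190+275/4),0),"D b z0",onplane(D,(222+297/3,160+598/3),0))
s=manip.read_state(); print(delta(s,[.586,.0055,.20],101.8)); print(s["joint_positions"], Ro.from_rotvec(s["orientation"]).as_matrix())
E
```

```text
fp [ 0.5884 -0.1524  0.048 ] 0.34
fm [ 0.5836 -0.1929  0.0464] 0.08
np_ [ 0.5156 -0.1416  0.0462] 1.33
nm [ 0.5076 -0.1857  0.0465] 0.44
centre [ 0.5488 -0.1681  0.0468] 0.07493783546734768 -6.901095281642242
S b z0 [ 0.5017 -0.135   0.    ] D b z0 [ 0.4942 -0.1882  0.    ]
(array([ 10.2566, -11.2633,   0.5312]), np.float64(-4.552661332388159), np.float64(-105.51596799432893))
[ 1.5881  0.3588  0.0118 -0.0001 -1.2241 -0.2881] [[-0.2675 -0.9636 -0.0001]
 [-0.9636  0.2675 -0.0004]
 [ 0.0004 -0.     -1.    ]]
```

```bash
python3 -m inch '[[0.6,[0,0,-0.2],-0.91],[0.6,[0,0,-0.2],-0.91],[0.6,[0,0,-0.2],-0.91],[0.6,[0,0,-0.2],-0.91],[0.6,[0,0,-0.2],-0.91]]' 40; python3 - <<'E'
from bench import manip
from h import *
s=manip.read_state(); print(delta(s,[.5855,.005,.19],101.8),s["joint_positions"])
E
```

```text
time_s: 0.98
ee_pos: [0.1806, 0.6503, 0.2769]
orientation: [2.441, -1.978, -0.0]
wrist_force: [0.2, -0.2, -0.5]
opening: 0.604
(array([14.30507341, -5.24724975,  1.73721564]), np.float64(0.027256008951648408), np.float64(-78.03646394629014)) [ 1.58806650e+00  3.34128459e-01  8.97110318e-02 -5.39496263e-05
 -1.32636372e+00  1.91545976e-01]
```

```bash
R='' ; python3 -m inch '[[0.6,[0.95,-0.35,0],0],[0.6,[0.95,-0.35,0],0],[0.6,[0.95,-0.35,0],0],[0.6,[0.95,-0.35,0],0],[0.6,[0.95,-0.35,0],0]]' && python3 -m inch '[[0.6,[0.95,-0.35,0],0],[0.6,[0.95,-0.35,0],0],[0.6,[0.95,-0.35,0],0],[0.6,[0.95,-0.35,0],0],[0.6,[0.95,-0.35,0],0]]' && python3 -m inch '[[0.6,[0.95,-0.35,0],0],[0.6,[0.95,-0.35,0],0],[0.6,[0.95,-0.35,0],0],[0.6,[0.95,-0.35,0],0],[0.6,[0.95,-0.35,0],0]]'; python3 -m inch '[[0.6,[0,0,0.5],0],[0.6,[0,0,0.5],0],[0.6,[0,0,0.5],0],[0.6,[0,0,0],0],[0.6,[0,0,0],0]]';  python3 - <<'E'
from bench import manip
from h import *
s=manip.read_state(); print(delta(s,[.5855,.005,.097],101.8),s["joint_positions"])
c=manip.read_camera("wrist"); cv2.imwrite("pics/w1.png",c["color"])
print(proj(c,[[.5855,.005,.103],[.639,.016,.1446],[.5855,.005,.097]]))
E
```

```text
time_s: 1.6
ee_pos: [0.3154, 0.4342, 0.2768]
orientation: [-2.438, 1.981, 0.0]
wrist_force: [0.6, 0.7, 0.3]
opening: 0.603
time_s: 2.22
ee_pos: [0.4495, 0.2197, 0.2769]
orientation: [-2.437, 1.981, -0.0]
wrist_force: [1.0, 1.2, -0.3]
opening: 0.6
time_s: 2.85
ee_pos: [0.5838, 0.005, 0.2767]
orientation: [-2.437, 1.981, -0.0]
wrist_force: [1.0, -0.3, 1.4]
opening: 0.598
time_s: 3.48
ee_pos: [0.5837, 0.0066, 0.2027]
orientation: [-2.437, 1.981, -0.002]
wrist_force: [-0.3, 0.6, -0.1]
opening: 0.603
(array([ 0.03753874, -0.02655393,  2.11417855]), np.float64(0.00010649846271348906), np.float64(-78.19936100922374)) [ 3.46410760e-01  2.25762704e-01 -2.31035382e-01  5.62376653e-04
 -1.11279289e+00  1.43009742e+00]
[[318.52228042 241.20164417]
 [319.67934698 170.19184359]
 [318.45563403 238.95001331]]
```

View pics/w1.png

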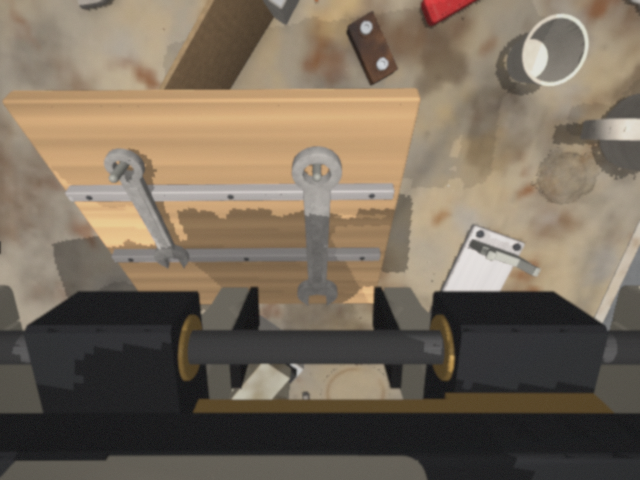

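The wrench is centred between the fingers: ring hole (317,168), shank column 317, finger midline ≈317. The cradle is at right, ≈(490,270). I'll descend next.

```bash
python3 -m inch '[[0.6,[0,-0.02,0.6],0],[0.6,[0,0,0.6],0],[0.6,[0,0,0.4],0],[0.6,[0,0,0.3],0],[0.6,[0,0,0],0]]' && python3 -m inch '[[0.6,[0,0,0.1],0],[0.6,[0,0,0.1],0],[0.6,[0,0,0.0],0],[0.6,[0,0,0],0]]' 40
```

```text
time_s: 4.15
ee_pos: [0.5839, 0.0067, 0.1063]
orientation: [2.437, -1.981, -0.001]
wrist_force: [-0.3, 0.2, 0.8]
opening: 0.599
time_s: 4.65
ee_pos: [0.5842, 0.0067, 0.0968]
orientation: [-2.438, 1.982, -0.0]
wrist_force: [0.2, -0.1, -0.1]
opening: 0.601
```

```bash
python3 -m inch '[[0.0,[0,0,0],0],[0,[0,0,0],0],[0,[0,0,0],0],[0,[0,0,0],0],[0,[0,0,0],0]]' 40; python3 -m inch '[[0.0,[0,0,0],0],[0,[0,0,0],0]]';  python3 - <<'E'
from bench import manip
from h import *
s=manip.read_state(); print(s["opening"]*88)
a=np.radians(11.8); P=np.array([-.42*np.cos(a),-.42*np.sin(a),.91])*.05
U=np.array([.819*np.cos(a),.819*np.sin(a),.574])*.002
print(delta(s,s["ee_pos"]+P,101.8)[0],delta(s,s["ee_pos"]+U,101.8)[0])
c=manip.read_camera("wrist"); cv2.imwrite("pics/w2.png",c["color"])
E
```

```text
time_s: 5.28
ee_pos: [0.584, 0.0067, 0.0966]
orientation: [2.438, -1.982, 0.0]
wrist_force: [-0.5, -0.8, 0.4]
opening: 0.18
time_s: 5.52
ee_pos: [0.584, 0.0067, 0.0966]
orientation: [2.438, -1.982, 0.0]
wrist_force: [-0.9, -2.0, 0.1]
opening: 0.181
15.901513512522133
[ 1.31772151e-04  4.20032766e-01 -9.09984867e-01] [-7.05481601e-06 -3.27591720e-02 -2.29611803e-02]
```

View pics/w2.png

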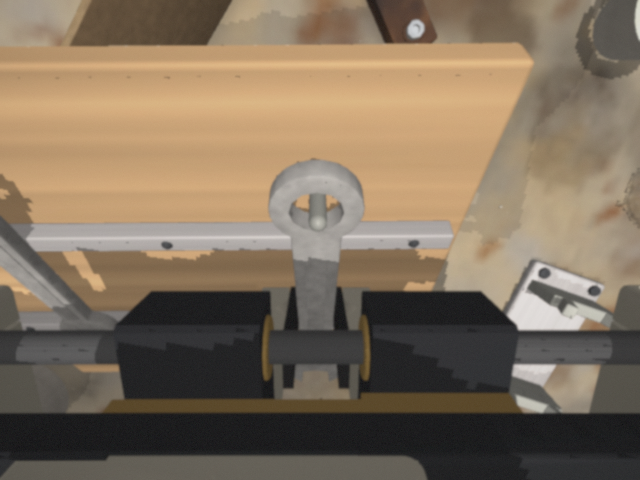

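The opening is 15.9 mm, which matches the 16 mm shank, and the peg is seen inside the ring at (318,205). I'll lift along the peg.

```bash
python3 -m inch '[[0,[0,-0.02,-0.02],0],[0,[0,0.084,-0.182],0],[0,[0,0.084,-0.182],0],[0,[0,0.084,-0.182],0],[0,[0,0.084,-0.182],0]]' 50; python3 -m inch '[[0,[0,0.084,-0.182],0],[0,[0,0.084,-0.182],0],[0,[0,0,-0.5],0],[0,[0,0,-0.5],0],[0,[0,0,0],0]]';  python3 - <<'E'
from bench import manip
from h import *
s=manip.read_state(); print(s["opening"]*88, delta(s,[.549,-.168,.15],83)[:2])
c=manip.read_camera("wrist"); cv2.imwrite("pics/w3.png",c["color"])
E
```

```text
time_s: 6.2
ee_pos: [0.5683, 0.0034, 0.1349]
orientation: [-2.437, 1.981, -0.0]
wrist_force: [0.2, 0.0, -2.3]
opening: 0.182
time_s: 6.82
ee_pos: [0.5614, 0.002, 0.2045]
orientation: [-2.435, 1.979, -0.004]
wrist_force: [0.8, 0.4, -3.5]
opening: 0.178
15.701278342346884 (array([3.27769402, 0.94281722, 1.08471511]), np.float64(3.133182517241328))
```

View pics/w3.png

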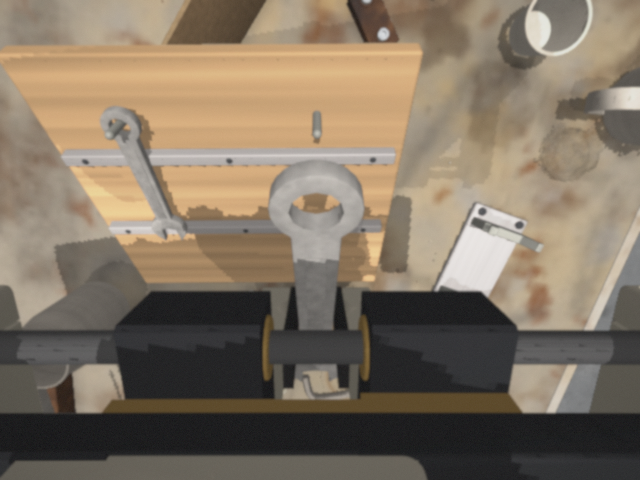

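```bash
python3 -m inch '[[0,[0.3,0.1,0],0.783],[0,[0.3,0.1,0],0.783],[0,[0.3,0.1,0],0.783],[0,[0.3,0.1,0],0.783],[0,[0,0,0],0]]' 50;  python3 - <<'E'
from bench import manip
from h import *
s=manip.read_state(); print(s["opening"]*88, delta(s,[.543,-.1673,.15],83)[:2],s["joint_positions"])
S,D=manip.read_camera("scene"),manip.read_camera("side")
print("fixture end",tri([ray(S,(362,272)),ray(D,(257,250))]),onplane(S,(420,320),.08),onplane(D,(180,255),.08))
E
```

```text
time_s: 7.5
ee_pos: [0.5444, -0.0602, 0.201]
orientation: [2.079, -2.353, -0.002]
wrist_force: [0.5, 0.7, -1.9]
opening: 0.182
16.05717121602138 (array([ 2.12900102, -0.23947452,  1.02075657]), np.float64(-0.01565268326125609)) [ 2.47409715e-01  1.70134758e-01 -3.06221725e-01 -4.18810424e-04
 -1.09644227e+00  1.19976571e+00]
fixture end (array([0.48210327, 0.01919422, 0.10238567]), np.float64(9.342328765405634e-05)) [0.35631677 0.04074132 0.08      ] [0.36146896 0.10459399 0.08      ]
```

```bash
python3 -m inch '[[0,[0.71,-0.08,0],0],[0,[0.71,-0.08,0.3],0],[0,[0.71,-0.08,0.4],0],[0,[0,0,0.3],0],[0,[0,0,0],0]]' 50;  python3 - <<'E'
from bench import manip
from h import *
s=manip.read_state(); print(s["opening"]*88, delta(s,[.543,-.1673,.15],83)[:2])
p=[]
for n,(x,y,w,h) in dict(scene=(320,150,110,110),side=(260,260,150,100)).items():
    c=manip.read_camera(n); cv2.imwrite(f"pics/{n}4.png",c["color"])
    p.append(cv2.resize(c["color"][y:y+h,x:x+w],(400*w//150 if 0 else int(w*4*(100/h)),400),interpolation=cv2.INTER_CUBIC))
c=manip.read_camera("wrist"); cv2.imwrite("pics/w4.png",c["color"]); p=cv2.hconcat(p); print(p.shape); cv2.imwrite("pics/m4.png",p[:,:1000] if p.shape[1]<=800 else cv2.resize(p,None,fx=800/p.shape[1],fy=800/p.shape[1]))
E
```

```text
time_s: 8.22
ee_pos: [0.5435, -0.1661, 0.1506]
orientation: [2.08, -2.351, -0.003]
wrist_force: [0.1, -0.0, -1.6]
opening: 0.183
16.106861612200063 (array([0.02419845, 0.00792346, 0.01255752]), np.float64(0.0012393776090107167))
(400, 1000, 3)
```

View pics/m4.png

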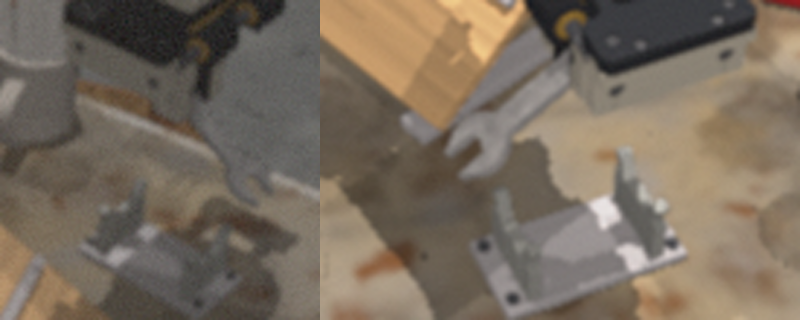

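The jaw hangs just outside the near post. I'll descend to just above contact and check.

```bash
python3 -m inch '[[0,[0.02,0,0.5],0],[0,[0,0,0.5],0],[0,[0,0,0.4],0],[0,[0,0,0],0]]' 50;  python3 - <<'E'
from bench import manip
from h import *
s=manip.read_state(); print(s["opening"]*88, delta(s,[.543,-.1673,.06],83)[:2])
p=[]
for n,(x,y,w,h) in dict(scene=(330,170,100,100),side=(270,270,133,100),wrist=(200,240,240,160)).items():
    c=manip.read_camera(n); cv2.imwrite(f"pics/{n}5.png",c["color"])
    k=300/h if n!="wrist" else 2
    p.append(cv2.resize(c["color"][y:y+h,x:x+w],None,fx=k,fy=k,interpolation=cv2.INTER_CUBIC))
a=cv2.hconcat(p[:2]); o=np.zeros((600,800,3),np.uint8); o[:300,:a.shape[1]]=a[:,:800]; o[300:,:p[2].shape[1]]=p[2][:300]; cv2.imwrite("pics/m5.png",o)
E
```

```text
time_s: 8.88
ee_pos: [0.5438, -0.1669, 0.0817]
orientation: [2.082, -2.351, -0.002]
wrist_force: [-0.2, -0.7, -1.5]
opening: 0.178
15.687744681688844 (array([0.01027249, 0.01466856, 0.43361422]), np.float64(0.009635241953011095))
```

View pics/m5.png

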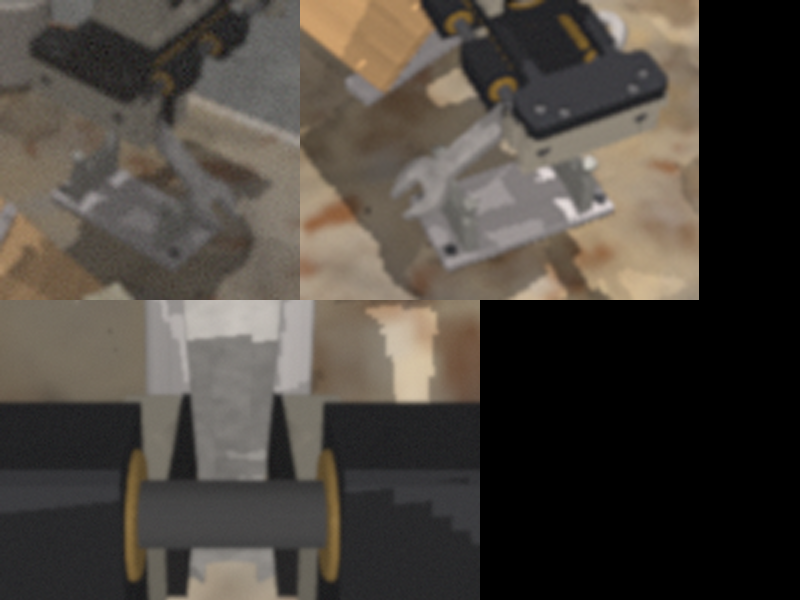

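Wrist view: the wrench (column ≈233) is centred on the cradle plate (edges 147 and 313), with the jaw outside the near post. I'll lower gently with a lighter grip so that the wrench can pivot.

```bash
python3 -m inch '[[0,[0,0,0.2],0],[0,[0,0,0.12],0],[0,[0,0,0.06],0],[0,[0,0,0.06],0],[0,[0,0,0],0]]' 15; python3 -m inch '[[0,[0,0,0.06],0],[0,[0,0,0.06],0],[0,[0,0,0.06],0],[0,[0,0,0],0]]'
```

```text
time_s: 9.65
ee_pos: [0.544, -0.1676, 0.06]
orientation: [2.081, -2.353, -0.001]
wrist_force: [-1.2, -0.1, -2.0]
opening: 0.182
time_s: 10.15
ee_pos: [0.5442, -0.1676, 0.051]
orientation: [2.081, -2.353, -0.0]
wrist_force: [0.2, 0.2, 0.8]
opening: 0.185
```

```bash
python3 -m inch '[[0,[0,0,0.06],0],[0,[0,0,0.06],0],[0,[0,0,0.06],0],[0,[0,0,0],0]]';  python3 - <<'E'
from bench import manip
from h import *
p=[]
for n,(x,y,w,h) in dict(scene=(330,170,100,100),side=(270,270,133,100),wrist=(160,80,320,320)).items():
    c=manip.read_camera(n); cv2.imwrite(f"pics/{n}6.png",c["color"])
    k=300/h 
    p.append(cv2.resize(c["color"][y:y+h,x:x+w],None,fx=k,fy=k,interpolation=cv2.INTER_CUBIC))
a=cv2.hconcat(p[:2]); o=np.zeros((600,800,3),np.uint8); o[:300,:a.shape[1]]=a[:,:800]; o[300:,:p[2].shape[1]]=p[2][:300]; cv2.imwrite("pics/m6.png",o)
E
```

```text
time_s: 10.65
ee_pos: [0.5441, -0.1676, 0.0418]
orientation: [2.081, -2.353, -0.0]
wrist_force: [0.6, -0.6, 0.1]
opening: 0.186
```

View pics/m6.png

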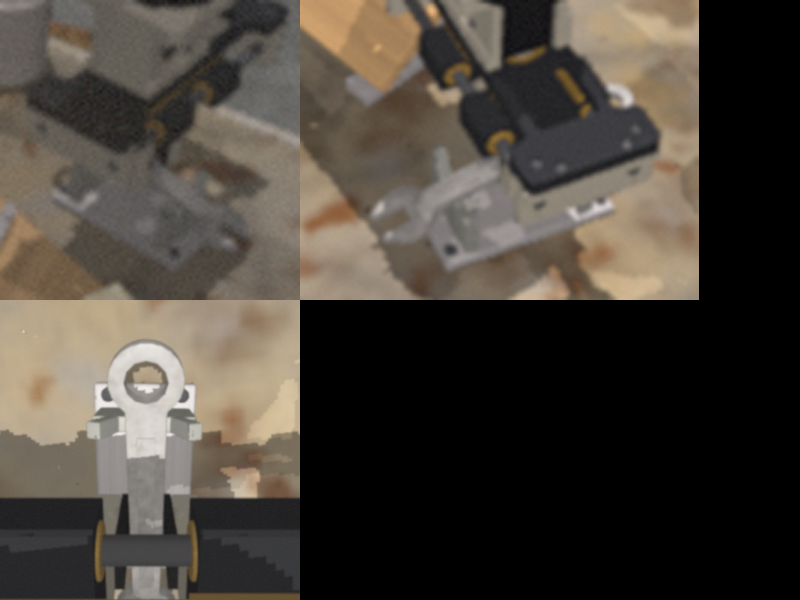

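The wrench is pivoting as planned: the ring is past the far post and the shank is centred over its notch. I'll carry on down.

```bash
python3 -m inch '[[0,[0,0,0.05],0],[0,[0,0,0.05],0],[0,[0,0,0.03],0],[0,[0,0,0],0]]'; python3 -m inch '[[0,[0,0,0.03],0],[0,[0,0,0.03],0],[0,[0,0,0.0],0]]'; 
```

```text
time_s: 11.3
ee_pos: [0.5443, -0.1676, 0.0356]
orientation: [2.082, -2.353, 0.0]
wrist_force: [2.1, -0.3, 1.8]
opening: 0.185
time_s: 11.68
ee_pos: [0.5443, -0.1676, 0.0326]
orientation: [2.082, -2.353, 0.0]
wrist_force: [1.2, -0.3, 0.7]
opening: 0.184
```

```bash
python3 -m inch '[[0,[0,0,0.03],0],[0,[0,0,0.02],0],[0,[0,0,0.0],0]]'; python3 -m inch '[[0,[0,0,0.03],0],[0,[0,0,0.0],0]]';python3 - <<'E'
from bench import manip
from h import *
p=[]
for n,(x,y,w,h) in dict(scene=(330,170,100,100),side=(270,270,133,100),wrist=(160,80,320,320)).items():
    c=manip.read_camera(n); cv2.imwrite(f"pics/{n}7.png",c["color"])
    k=300/h 
    p.append(cv2.resize(c["color"][y:y+h,x:x+w],None,fx=k,fy=k,interpolation=cv2.INTER_CUBIC))
a=cv2.hconcat(p[:2]); o=np.zeros((600,800,3),np.uint8); o[:300,:a.shape[1]]=a[:,:800]; o[300:,:p[2].shape[1]]=p[2][:300]; cv2.imwrite("pics/m7.png",o)
E
```

```text
time_s: 12.05
ee_pos: [0.5445, -0.1676, 0.0319]
orientation: [-2.082, 2.352, -0.001]
wrist_force: [-3.3, 2.3, 18.2]
opening: 0.185
time_s: 12.3
ee_pos: [0.5449, -0.1677, 0.0307]
orientation: [-2.082, 2.351, -0.002]
wrist_force: [-3.6, 2.6, 18.9]
opening: 0.184
```

View pics/m7.png

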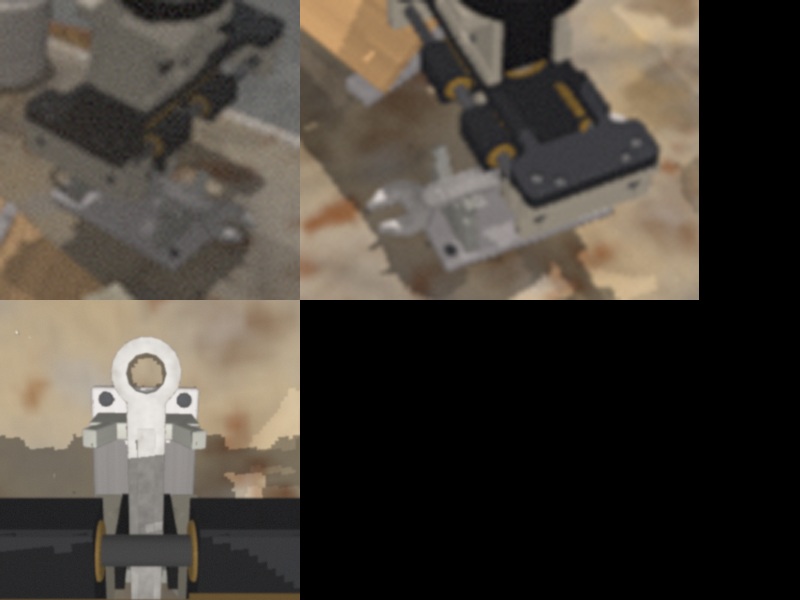

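The force jumped to 18 N at the expected seat height, and the shank lies in both notches with the heads outside the posts. I'll release and retreat.

```bash
python3 -m inch '[[0,[0,0,-0.02],0],[0.22,[0,0,0],0],[0.3,[0,0,0],0],[0.45,[0,0,0],0],[0.45,[0,0,0],0]]'; python3 -m inch '[[0.45,[0,0,0],0],[0.45,[0,0,-0.3],0],[0.45,[0,0,-0.8],0],[0.45,[0,0,-1],0],[0.45,[0,0,-1],0]]'; python3 -m inch '[[0.45,[0.5,0.5,-1],0],[0.45,[0.5,0.5,-1],0],[0.45,[1,0,0],0],[0.45,[1,0,0],0],[0.45,[0,0,0],0]]';python3 - <<'E'
from bench import manip
from h import *
p=[]
for n,(x,y,w,h) in dict(scene=(222,170,200,150),side=(222,160,200,200)).items():
    c=manip.read_camera(n); cv2.imwrite(f"pics/{n}8.png",c["color"])
    k=400/w
    p.append(cv2.resize(c["color"][y:y+h,x:x+w],None,fx=k,fy=k,interpolation=cv2.INTER_CUBIC))
    b=proj(c,[[.549+a*.9925,-.168-a*.122,.043] for a in (-.059,.052)]); print(n,b)
o=np.zeros((600,800,3),np.uint8); o[:300,:400]=p[0]; o[:400,400:]=p[1]
for j,(n,(x,y,w,h)) in enumerate(dict(scene=(340,195,80,60),side=(285,295,110,65)).items()):
    c=cv2.imread(f"pics/{n}8.png")[y:y+h,x:x+w]; c=cv2.resize(c,(400,300 if j==0 else 200),interpolation=cv2.INTER_CUBIC); o[300 if j==0 else 400:600,400*j:400*j+400]=c
cv2.imwrite("pics/m8.png",o)
E
```

```text
time_s: 13.08
ee_pos: [0.5439, -0.1676, 0.0294]
orientation: [2.081, -2.353, -0.001]
wrist_force: [0.3, 0.3, 0.2]
opening: 0.43
time_s: 13.7
ee_pos: [0.544, -0.1676, 0.1874]
orientation: [-2.081, 2.353, -0.001]
wrist_force: [1.2, 0.2, 0.9]
opening: 0.453
time_s: 14.32
ee_pos: [0.4752, -0.3128, 0.2856]
orientation: [-2.077, 2.357, -0.001]
wrist_force: [-0.5, 0.0, -0.4]
opening: 0.447
scene [[400.14869366 238.64543708]
 [356.96600388 215.3570365 ]]
side [[311.06849395 333.80944164]
 [367.69924253 313.93141965]]
```

View pics/m8.png

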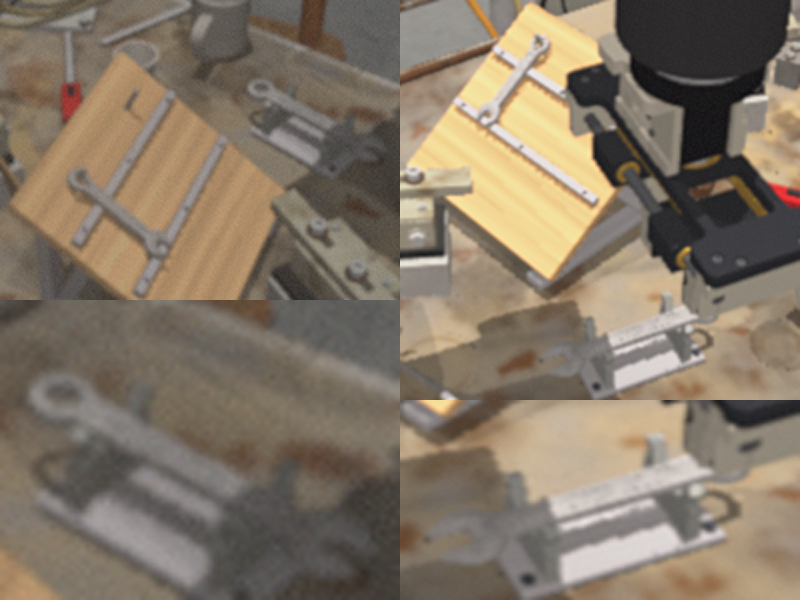

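```bash
python3 - <<'E'
from bench import manip
from h import *
c=manip.read_camera("scene"); s=manip.read_state(); print(s["time_s"],s["wrist_force"])
a=np.radians(-7)
for z in (.043,.039):
  for p in ((340+62/5,195+97/5),):
    X=onplane(c,p,z)-[.549,-.168,0]; print(z,X[0]*np.cos(a)+X[1]*np.sin(a),-X[0]*np.sin(a)+X[1]*np.cos(a))
E
```

```text
14.475 [-0.48262996  0.19110491  0.34957095]
0.043 0.061245575276341155 0.004015190251761863
0.039 0.06400845346683422 4.813149014184018e-06
```

```bash
python3 -c "
from bench import manip
print(manip.sign_off())"
```

```text
the job is handed in; nothing more can be done
None
```

The large wrench is lying flat in both notches of the cradle and the gripper has let go. I gripped it at mid-shank, slid it off the right peg along the peg's direction and carried it over. Lowering it with a light grip let it pivot level as its jaw end touched the near post. I handed the job in at about 14.5 s on the robot's clock.

- **Seating:** contact came at the expected seat height with a brief push of about 19 N at the wrist. The last pictures show the shank in both notches with both heads outside the posts.
- **Lengthwise position:** the ring centre measured 61–64 mm from the cradle's middle against a nominal 67 mm. The wrench therefore sits 3–6 mm towards its jaw end, inside the 10 mm of play.
- **Crosswise position:** the same measurement gave 0–4 mm off the centreline, depending on the height assumed. I did not resolve this further.
- **Everything else:** the small wrench was still hanging in the last pictures. The mug and crucible also looked undisturbed there. The cup was not in those final crops, but the arm passed well above its height. The robot was clear, with no contact force on the wrist.

No check failed.

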